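# Load two sample tubes and hold the spring gate of the analyser

## Robot

A 6-joint arm with a two-finger parallel gripper is mounted at the origin on the work surface. World frame = base frame: x ahead of the robot, y to its left, z up, the work surface at z = 0. Lengths are in mm, angles in rad, forces in N, time in s.
With the tool pointing down it reaches from about 300 to 850 mm from the base axis. Payload 5.4 kg.
Tool frame: the origin (TCP) lies between the finger pads; the fingertips stand 14 mm ahead of it and the grasp point (between the pads) lies 5 mm behind it; z points along the fingers, y is the direction in which the jaws open and shut (so a half turn about z gives the same grasp; the last joint's range is limited). The gripper opens to 85 mm and grips with 20 to 120 N. Pads are 22 mm wide; open, the fingers measure 114 mm over their backs; the gripper's body (76 mm by 85 mm) begins 54 mm behind the grasp point. The pads swing forward as they close: fully open they stand 13 mm farther back than shut.
Start: joints at [0.934, 0.158, 1.597, -0, 1.386, -0.21], TCP at [238.034, 523.398, 245.299] pointing down, gripper open.
Joint ranges: [-2.91, 2.91], [-0.94, 2.29], [0.18, 2.7], [-1.29, 4.43], [0.17, 2.64], [-3, 3]. Speed limits (rad/s): [2.57, 2.57, 3.14, 3.14, 3.14, 3.14].

## Interface

Orientations are given as [roll, pitch, yaw] about the fixed x, y, z axes, in that order (R = Rz(yaw) Ry(pitch) Rx(roll)).
In Python, from bench import monitor, vision, robot gives the robot as it stands.
- The arm moves only by the tool move_arm, never from a script. Its argument "moves" is one flat list of numbers, 5 for each row, row after row: the shift along the tool's x, y, z in mm, then the turn about the tool's z in degrees, then the opening, from 0 (shut) to 1 (fully open). A call has 1 to 5 rows; each row shifts and turns the commanded pose from where the row before left it, along the tool's axes as they then stand; what a row does not reach is not made up. A row lasts 1/10 s, in which the tool goes at most 50 mm and 8.59 degrees, less where a joint would pass 70% of its speed; a pose out of reach is approached as far as the arm can. A call is refused whole if a number of a shift passes 50 or a number of a turn 8.59, either way. A call with a gripper value outside its range is refused whole. The fingers move at their own pace and stop on an object; "force" is the grip in N (left out, the last holds). Time passes only in rows, so rows that do not move let the fingers close. It gives the time, the measured TCP pose, the force and the opening at its end, in the units of the state.
- monitor.read_state(): the state, without advancing time (a new reading comes with each control period).
- vision.snapshot(name): name is "scene" or "top"; returns the picture (420x560x3 uint8, red, green, blue); there is no depth.
- vision.camera_model(name): a dict with "fov_y" (degrees; the focal length in pixels is half the picture's height over the tangent of half this angle, whatever the lens; pixels are square), "cx", "cy" (the principal point, pixels), "R" (3x3) and "t" (3): a world point X has camera coordinates R X + t. Camera axes: x right, y down, z forward; pixel columns grow to the right and rows downward; lengths in mm; the calibration is good to about 2 mm. A picture is of the moment at which its call begins. camera_model takes no time and is no camera call.
- robot.close_job(): hands the job in, once; it reports no verdict.
The state is a dict: "time": time; "joint_positions": joint angles; "joint_velocities": joint speeds; "tau": joint torques, N m; "tcp_pos": TCP position; "eef_rot": TCP orientation; "wrist_force": force on the tool from outside, world axes, zero at the start; "torque": the same for the moment, N m; "finger_gap": opening from 0.0 (shut) to 1.0 (fully open).
Only numpy, scipy, OpenCV 4.12 (cv2) and the standard library are available. Lean on these libraries where they do the work, as an engineer would, in place of code of your own. Each camera call takes 0.05 s, during which the arm holds its last target. There are 200 camera calls.

## Task

Take the two tall sample tubes out of the transport rack and drop each fully down into the pocket of its own size in the metal block of the loading station, the wide tube in the wide pocket and the slim one in the slim pocket. Then, with the fingers on its upright black handle, swing the station's spring-loaded gate arm all the way round against its stop and keep it there: finish while still holding it, as it springs back if let go. Leave everything else on the bench as it is.

Things in the scene. Friction and masses are not known exactly. Their poses are not given: they have to be found in the camera images.
- tube_wide: tall wide capped sample tube standing in the transport rack, 16 mm diameter all the way up, 100 mm tall, about 22 g, white label and grey cap, slightly tapered foot; origin at the centre of its underside, z up along the tube
- tube_slim: tall slim capped sample tube standing in the transport rack, 13 mm diameter all the way up, 100 mm tall, about 16 g, same white label and grey cap, slightly tapered foot; origin at the centre of its underside, z up along the tube
- rack: white transport rack fixed to the bench, 190 (its x) x 44 (its y) x 40 mm tall, four round holes of 18 mm in a row along its x, 45 mm apart, 30 mm deep (a tall tube stands out 70 mm above it, a short one 45 mm); holds the two tall and two short tubes in any order; origin at the centre of its underside
- station: loading station fixed to the bench: white base plate 240 x 240 x 10 mm; on it the metal block with the two pockets (56 along x, 110 along y, 50 mm tall, top at 60 mm above the bench, centre at station x +50 mm, y 0), behind the block (x +84 to +120 mm) a white housing 58 mm high, and on the near left the spring gate, whose pivot lies at x -45, y +90 mm. Origin at the centre of the plate's underside; x points away from the robot, y to the left, z up
- wide_pocket (a point): centre of the mouth of the wide pocket, on the top face of the metal block, 60 mm above the bench (station x +50, y +27 mm): round, 18.5 mm wide with a 2 mm chamfer, 42 mm deep, so a seated tall tube stands out 58 mm
- slim_pocket (a point): centre of the mouth of the slim pocket, on the top face of the metal block, 60 mm above the bench (station x +50, y -27 mm): round, 15.5 mm wide with a 2 mm chamfer, 42 mm deep, so a seated tall tube stands out 58 mm
- gate (a joint): angle of the gate arm about its vertical pivot, rad: 0 at rest, where the spring keeps it, growing anticlockwise seen from above (the handle goes away from the robot and to the right) up to the stop at 1.2 rad, where the arm lies along the station's -y in front of the block, beside a short steel stop pillar. The spring pushes back with about 4.5 N at the handle at rest and 9 N at the stop, and returns the arm when let go
- gate_pivot (a point): on the gate's vertical pivot axis, 44 mm above the bench, at the arm's mid thickness. The flat steel arm reaches 100 mm from the axis to the handle's axis, 18 mm wide, top face 48 mm above the bench
- gate_handle (a point): upright round black handle at the end of the gate arm, 14 mm diameter, 70 mm tall, standing from 48 to 118 mm above the bench; this point lies on its axis at its foot; at rest, seen from the pivot, it lies towards the robot (station direction 159 degrees clockwise of the station's +x)
- short_a: short tube in the transport rack, 13 mm diameter, 75 mm tall, grey cap; a bystander; origin: centre of its underside
- short_b: second short tube in the transport rack, 13 mm diameter, 75 mm tall, grey cap; a bystander; origin: centre of its underside
- cup: small white sample cup, 36 mm wide, 30 mm tall; a bystander; origin: centre of its underside
- jar: squat specimen jar, 56 mm wide, 65 mm tall; a bystander; origin: centre of its underside
- reagent: amber bottle, 56 mm wide, 130 mm tall; a bystander; origin: centre of its underside
- slidebox: small cardboard slide box, 85 x 35 x 30 mm; a bystander; origin: centre of its underside
- timer: flat white bench timer, 60 x 60 x 20 mm; a bystander; origin: centre of its underside
There are look-alikes about, which are no part of the job. What is shaped like the tube_wide but blue or green is not meant.

How it is judged:
By the outcome, as a careful person would: the job done as asked, in the order asked, and still so for the second after the job is handed in, while the arm keeps its last pose, push and grip.
It also fails if it takes over 72 s, if anything falls off the work surface, if the arm or the gripper's body presses on something with over 40 N, if the wrist force passes 120 N, or if a joint passes its speed limit or range.

## Working session

There is one attempt and no reset: what is moved stays moved. The work goes in short steps, Python scripts to look and compute and a tool call to move; the robot and the scene stay as the last step left them, time stands still between calls to the robot, and variables do not carry over. Pictures are saved under pics/ and viewed, about 8 in all and at most 12, crops included, and the job is handed in when it is done.

Besides the shell and the picture viewer there is one more tool, called as a command line: name --argument value ..., lists and objects as JSON in quotes. move_arm: Moves the arm, as the interface text tells. Its arguments: {"type":"object","properties":{"moves":{"type":"array"},"force":{"type":"number"}},"required":["moves"]}

```bash
mkdir -p pics; ls
python3 - <<'E'
from bench import monitor, vision, robot
import cv2,json
for n in("scene","top"):
    im=vision.snapshot(n); cv2.imwrite(f"pics/{n}0.png",im[:,:,::-1]); print(n,vision.camera_model(n))
s=monitor.read_state();print(s)
E
```

```text
pics
scene {'fov_y': 50.132407028161204, 'cx': 264.727805933607, 'cy': 212.94092095105458, 'R': array([[-0.71105416,  0.70273082,  0.02390362],
       [ 0.45213817,  0.48299998, -0.74985472],
       [-0.53849147, -0.52237958, -0.66117057]]), 't': array([ 416.41694985, -168.06500681, 1351.23616037])}
top {'fov_y': 43.29401529419147, 'cx': 273.36252680785447, 'cy': 211.7134920688277, 'R': array([[-0.01603468, -0.9998528 ,  0.006104  ],
       [-0.9988348 ,  0.01573984, -0.04562129],
       [ 0.04551849, -0.00682841, -0.99894016]]), 't': array([ -52.99386965,  522.49518699, 1316.1285626 ])}
{'time': 0.1, 'joint_positions': array([ 9.33890029e-01,  1.59027041e-01,  1.59812793e+00,  2.08079346e-05,
        1.38623810e+00, -2.10076407e-01]), 'joint_velocities': array([-0.00160197, -0.00092397, -0.00287951,  0.00068012,  0.00184068,
        0.00054994]), 'tau': array([ 3.47684863e-05, -3.96992040e+01, -3.32338071e+01, -1.27912167e-04,
        4.15022165e-03, -2.56862776e-06]), 'tcp_pos': array([237.71718725, 522.97017158, 244.3814829 ]), 'eef_rot': array([-3.13983608e+00, -3.95447047e-04,  2.71475858e+00]), 'wrist_force': array([-0.70105289, -0.05324838, -0.4187304 ]), 'torque': array([-0.00032993, -0.03033538,  0.03090697]), 'finger_gap': 1.0015398566977645}
```

View pics/scene0.png

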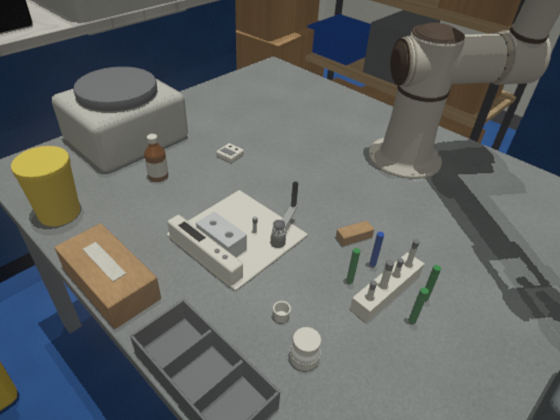

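View pics/top0.png

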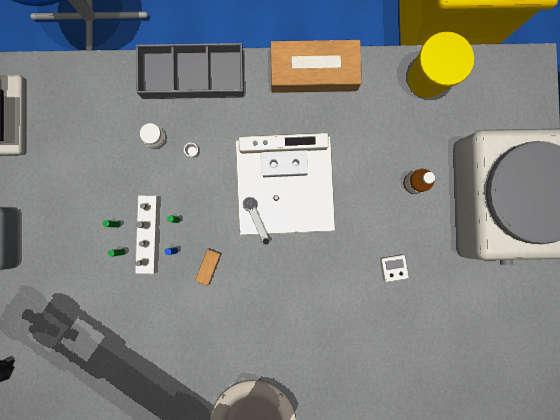

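The scene view shows the rack at about (390,283) with four capped tubes and green and blue look-alikes standing loose around it. The station is at about (240,235), with its gate handle at (294,193). In the top view the rack spans (147,195–273), the station (237–334,135–233), the gate pivot is at (250,203) and the handle at about (266,240).

```bash
cat > h.py <<'E'
import numpy as np, cv2
from bench import monitor, vision, robot
def K(n):
    m=vision.camera_model(n); f=210/np.tan(np.radians(m['fov_y']/2)); return f,m
def bp(n,u,v,z):
    f,m=K(n); d=m['R'].T@np.array([(u-m['cx'])/f,(v-m['cy'])/f,1]); c=-m['R'].T@m['t']
    return c+d*(z-c[2])/d[2]
def pr(n,X):
    f,m=K(n); c=m['R']@np.array(X,float)+m['t']; return f*c[0]/c[2]+m['cx'],f*c[1]/c[2]+m['cy']
def crop(im,x,y,w,h,s): return cv2.resize(im[y:y+h,x:x+w],None,fx=s,fy=s,interpolation=cv2.INTER_CUBIC)
E
python3 - <<'E'
from h import *
s=cv2.imread("pics/scene0.png");t=cv2.imread("pics/top0.png")
a=np.hstack([crop(s,340,225,100,100,4),crop(t,95,185,100,100,4)])
b=crop(t,232,130,110,120,1)
cv2.imwrite("pics/c1.png",a)
cv2.imwrite("pics/c2.png",crop(t,228,128,115,120,5))
E
```

```text
(no output)
```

View pics/c1.png

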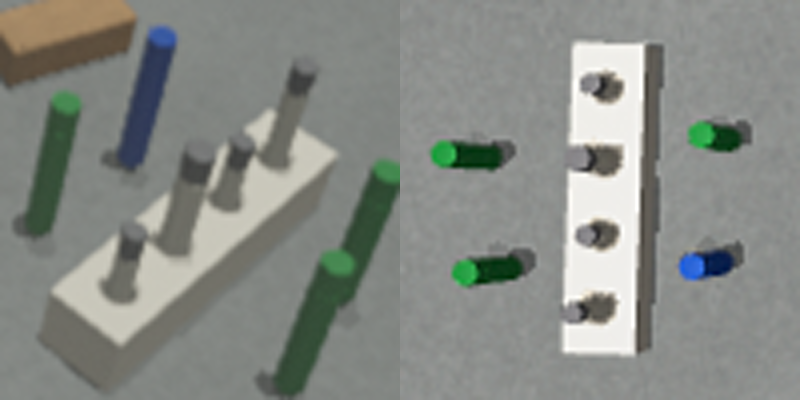

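View pics/c2.png

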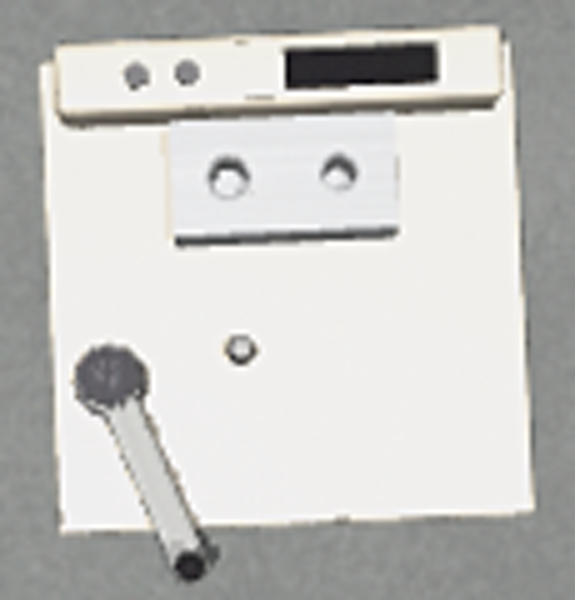

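Crop 1 shows the rack's order in the top view, far to near: short (143,206), **wide tall** (139.5,224.5), short (143,243.5), **slim tall** (138,263). The green tubes at (106,223), (111,252), (170,219) and the blue one at (168,251) are the look-alikes, because only the grey-capped ones in the rack fit the description. Crop 2 shows the wide pocket at (273.8,163.4), the slim pocket at (295.8,162.4), the stop pillar at (276,198) and the handle top at (266,241).

Run:
```python
from h import *
np.set_printoptions(precision=1,suppress=True)
c1=lambda x,y:(95+(x-400+.5)/4-.5,185+(y+.5)/4-.5)
c2=lambda x,y:(228+(x+.5)/5-.5,128+(y+.5)/5-.5)
B=lambda p,z:bp("top",*p,z)
print("rack corners z40",[B(c1(*p),40)[:2] for p in [(573,43),(646,43),(562,352),(636,355)]])
print("caps",B(c1(578,158),110),B(c1(573,312),110),"shorts",B(c1(591,85),85),B(c1(587,235),85))
print("cap via scene",bp("scene",389.7,262,110),bp("scene",415.7,241.5,110))
print("pockets",B(c2(229,177),60),B(c2(339,172),60))
print("block",[B(c2(*p),60)[:2] for p in [(168,122),(392,113),(398,230),(177,237)]])
pl=np.array([B(c2(*p),10)[:2] for p in [(40,65),(512,42),(535,512),(62,532)]]);print("plate",pl,pl.mean(0))
print("handle top",B(c2(190,567),118),"pillar",B(c2(240,349),60),"scenehandle",bp("scene",294.5,183,118))
```

```text
rack corners z40 [array([565.7, 271.1]), array([565. , 226.3]), array([376.8, 278.6]), array([374.3, 233.6])]
caps [493.2 251.1 110. ] [404.3 254.4 110. ] shorts [537.  249.4  85. ] [448.3 252.2  85. ]
cap via scene [495.8 253.5 110. ] [408.  258.5 110. ]
pockets [637.9 -63.   60. ] [ 639.5 -116.5   60. ]
block [array([665.2, -33.7]), array([ 668. , -142.8]), array([ 610.8, -144.6]), array([609. , -37.2])]
plate [[ 703.2   31.3]
 [ 711.3 -207.8]
 [ 473.3 -214.4]
 [ 467.    23.3]] [588.7 -91.9]
handle top [449.5 -41.6 118. ] pillar [554.  -66.9  60. ] scenehandle [453.8 -38.5 118. ]
```

move_arm --moves '[0, 0, 0, -7.45, 0.4, 0, 0, 0, -7.45, 0.4, 0, 0, 0, -7.45, 0.4, -44, -44, 8, 0, 0.4, -44, -44, 8, 0, 0.4]' --force 25

```text
time: 0.6
tcp_pos: [305.4, 450.3, 232.1]
eef_rot: [-3.141, 0.0, 3.108]
wrist_force: [0.7, -0.6, 0.4]
finger_gap: 0.402
```

move_arm --moves '[-44, -44, 8, 0, 0.4, -44, -44, 8, 0, 0.4, -44, -44, 8, 0, 0.4, -45, -42, 10, 0, 0.4, 0, 0, 0, 0, 0.4]'

```text
time: 1.1
tcp_pos: [444.4, 302.4, 204.0]
eef_rot: [-3.139, -0.001, 3.098]
wrist_force: [-1.0, 1.0, -0.3]
finger_gap: 0.401
```

```bash
cat >> h.py <<'E'
def st():
    s=monitor.read_state(); print("t%.1f"%s['time'],s['tcp_pos'].round(1),s['eef_rot'].round(4),"F",s['wrist_force'].round(1),"gap%.3f"%s['finger_gap']); return s
def go(x,y,z,s=None):
    from scipy.spatial.transform import Rotation as Ro
    s=s or monitor.read_state(); R=Ro.from_euler('xyz',s['eef_rot']).as_matrix(); print("tool shift",(R.T@(np.array([x,y,z])-s['tcp_pos'])).round(1))
E
python3 - <<'E'
from h import *
st(); go(493,251.7,80)
E
```

```text
t1.1 [444.4 302.4 204. ] [-3.1392e+00 -8.0000e-04  3.0982e+00] F [-1.   1.  -0.3] gap0.401
tool shift [-50.8 -48.2 124. ]
```

move_arm --moves '[-25, -24, 4, 0, 0.4, -25, -24, 20, 0, 0.4, 0, 0, 15, 0, 0.4, 0, 0, 0, 0, 0.4, 0, 0, 0, 0, 0.4]'

```text
time: 1.6
tcp_pos: [488.7, 257.9, 166.1]
eef_rot: [-3.142, -0.002, 3.106]
wrist_force: [-0.5, 1.0, 0.2]
finger_gap: 0.4
```

Run:
```python
from h import *
st(); go(493,251.7,80)
im=vision.snapshot("scene")[:,:,::-1]; im2=vision.snapshot("top")[:,:,::-1]
cv2.imwrite("pics/d.png",np.hstack([crop(im,340,180,100,140,4),crop(im2,95,165,100,140,4)]))
```

```text
t1.6 [488.7 257.9 166.1] [-3.1416e+00 -1.6000e-03  3.1060e+00] F [-0.5  1.   0.2] gap0.400
tool shift [-4.7 -6.  86.1]
```

View pics/d.png

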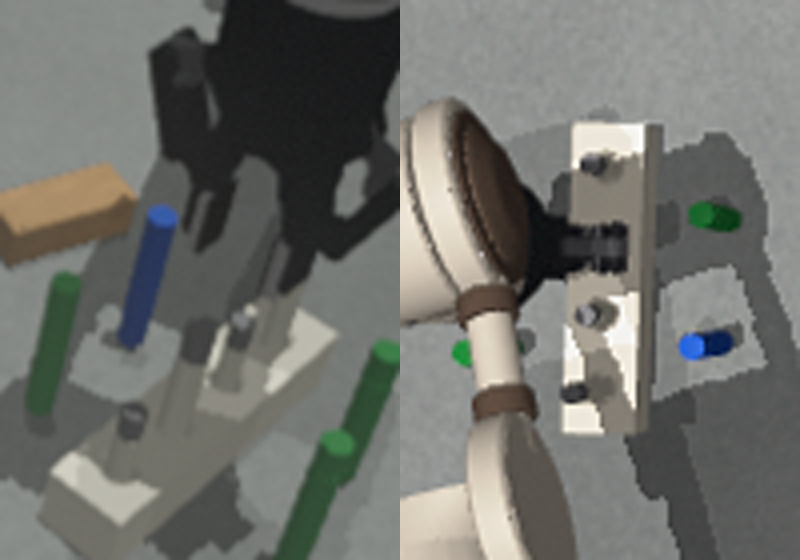

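The gripper hangs above the wide tube (cap at about (389,262) in the scene view, fingers at about (148,225) in the top view), and it's clear of the look-alikes. I'm descending now.

move_arm --moves '[-5, -6, 16, 0, 0.4, 0, 0, 30, 0, 0.4, 0, 0, 25, 0, 0.4, 0, 0, 15, 0, 0.4, 0, 0, 0, 0, 0.4]'

```text
time: 2.2
tcp_pos: [493.0, 251.0, 78.8]
eef_rot: [-3.141, -0.003, 3.106]
wrist_force: [0.3, -0.3, 0.5]
finger_gap: 0.4
```

move_arm --moves '[0, 0, 0, 0, 0.2, 0, 0, 0, 0, 0.1, 0, 0, 0, 0, 0.1, 0, 0, 0, 0, 0.1, 0, 0, 0, 0, 0.1]'

```text
time: 2.7
tcp_pos: [495.7, 251.3, 81.8]
eef_rot: [3.14, 0.003, 3.105]
wrist_force: [-0.2, 2.0, 5.2]
finger_gap: 0.178
```

move_arm --moves '[0, 0, 0, 0, 0.1, 0, 0, -10, 0, 0.1, 0, 0, -25, 0, 0.1, 0, 0, -35, 0, 0.1, 0, 0, -35, 0, 0.1]' --force 30

```text
time: 3.2
tcp_pos: [493.7, 250.1, 186.1]
eef_rot: [-3.14, -0.002, 3.105]
wrist_force: [1.0, -0.0, -0.5]
finger_gap: 0.178
```

move_arm --moves '[0, 0, 0, 0, 0.1, 0, 0, 0, 0, 0.1]'

```text
time: 3.4
tcp_pos: [494.9, 250.5, 186.2]
eef_rot: [-3.141, 0.001, 3.105]
wrist_force: [0.6, -0.7, -1.0]
finger_gap: 0.177
```

Run:
```python
from h import *
for i in range(3): st(); im2=vision.snapshot("top")
im=vision.snapshot("scene")[:,:,::-1]; 
cv2.imwrite("pics/e.png",crop(im,340,140,120,150,4))
go(637.9,-63.2,185)
```

```text
t3.4 [494.9 250.5 186.2] [-3.1413e+00  1.3000e-03  3.1048e+00] F [ 0.6 -0.7 -1. ] gap0.177
t3.5 [494.  250.4 184.7] [-3.1406e+00 -1.5000e-03  3.1048e+00] F [ 0.   0.2 -1.4] gap0.176
t3.5 [493.5 250.3 183.9] [-3.1403e+00 -2.9000e-03  3.1048e+00] F [-0.6  0.2 -0.4] gap0.181
tool shift [-155.9 -308.    -1.6]
```

View pics/e.png

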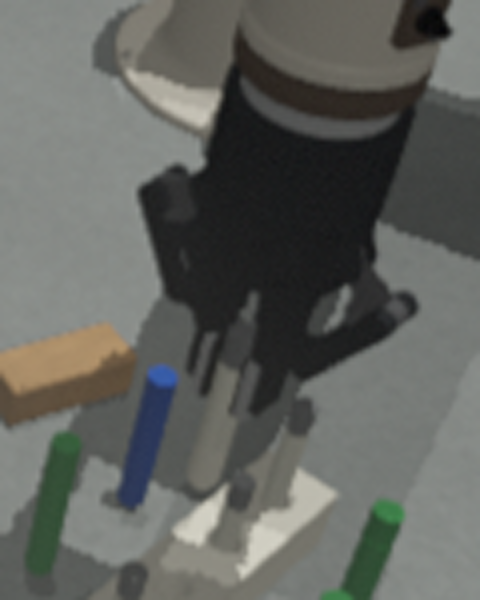

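The wide tube is gripped, upright and clear of the rack (foot at about (391,260) in the scene view). I'm carrying it to the station.

move_arm --moves '[-5, -15, -10, 0, 0.1, -20, -40, -10, 0, 0.1, -20, -40, 0, 0, 0.1, -20, -40, 0, 0, 0.1, -20, -40, 0, 0, 0.1]'

```text
time: 4.1
tcp_pos: [573.7, 70.0, 205.8]
eef_rot: [-3.141, 0.0, 3.105]
wrist_force: [1.0, 1.4, 0.5]
finger_gap: 0.178
```

move_arm --moves '[-20, -40, 0, 0, 0.1, -20, -40, 0, 0, 0.1, -20, -35, 0, 0, 0.1, -10, -18, 0, 0, 0.1, 0, 0, 0, 0, 0.1]'

```text
time: 4.6
tcp_pos: [638.7, -66.9, 205.3]
eef_rot: [-3.141, -0.0, 3.101]
wrist_force: [-0.4, -0.2, -0.4]
finger_gap: 0.183
```

move_arm --moves '[0, 0, 10, 0, 0.1, 0, 0, 10, 0, 0.1, 0, 0, 0, 0, 0.1]'

```text
time: 4.9
tcp_pos: [636.3, -61.3, 182.6]
eef_rot: [3.14, -0.005, 3.106]
wrist_force: [0.0, 0.9, -0.2]
finger_gap: 0.178
```

Run:
```python
from h import *
for i in range(3): s=st(); im2=vision.snapshot("top")
go(637.9,-63.2,150)
```

```text
t4.9 [636.3 -61.3 182.6] [ 3.1403 -0.0049  3.1062] F [ 0.   0.9 -0.2] gap0.178
t5.0 [636.9 -61.4 183.6] [ 3.1407 -0.0034  3.1063] F [ 0.2 -0.8 -0. ] gap0.177
t5.0 [637.5 -61.7 184.6] [ 3.1412e+00 -1.7000e-03  3.1061e+00] F [-0.1  0.2  0.4] gap0.180
tool shift [-0.  -1.3 35.3]
```

move_arm --moves '[0, -1, 15, 0, 0.1, 0, 0, 15, 0, 0.1, 0, 0, 14, 0, 0.1, 0, 0, 0, 0, 0.1, 0, 0, 0, 0, 0.1]'

```text
time: 5.55
tcp_pos: [637.7, -63.6, 140.4]
eef_rot: [3.141, -0.002, 3.105]
wrist_force: [0.1, 0.2, 0.8]
finger_gap: 0.18
```

Run:
```python
from h import *
s=st(); im2=vision.snapshot("top")[:,:,::-1];im=vision.snapshot("scene")[:,:,::-1];st()
cv2.imwrite("pics/f.png",np.hstack([crop(im,180,165,70,100,5.5),crop(im2,245,115,70,100,5.5)]))
print(pr("scene",[637.9,-63.2,60]),pr("scene",[637.9,-63.2,70]))
```

```text
t5.5 [637.7 -63.6 140.4] [ 3.1412e+00 -1.6000e-03  3.1049e+00] F [0.1 0.2 0.8] gap0.180
t5.7 [638.6 -63.9 142. ] [-3.1413e+00  1.1000e-03  3.1049e+00] F [-0.6  0.3 -0.1] gap0.182
(np.float64(228.7830588327435), np.float64(233.0507131398447)) (np.float64(228.65200250560642), np.float64(229.79889198572545))
```

View pics/f.png

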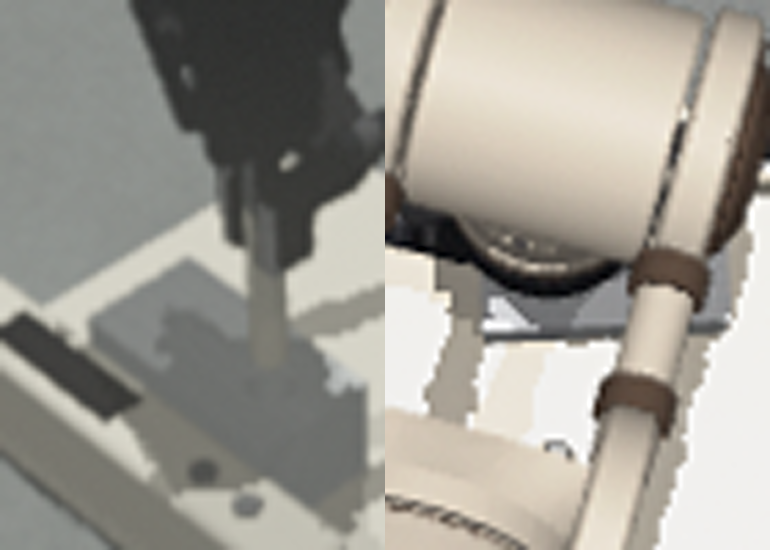

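The tube foot at (228,231) in the scene view sits over the predicted wide pocket mouth at (228.8,233). I'm lowering it under force watch.

move_arm --moves '[0, 0, 6, 0, 0.1, 0, 0, 6, 0, 0.1, 0, 0, 4, 0, 0.1, 0, 0, 2, 0, 0.1, 0, 0, 0, 0, 0.1]'

```text
time: 6.15
tcp_pos: [638.1, -63.5, 123.0]
eef_rot: [3.141, -0.0, 3.105]
wrist_force: [0.7, -0.5, -1.2]
finger_gap: 0.178
```

Run:
```python
from h import *
for i in range(3): s=st(); im2=vision.snapshot("top")
```

```text
t6.2 [638.1 -63.5 123. ] [ 3.1412e+00 -2.0000e-04  3.1048e+00] F [ 0.7 -0.5 -1.2] gap0.178
t6.2 [638.1 -63.5 123.2] [ 3.1413e+00 -2.0000e-04  3.1049e+00] F [ 0.5  0.3 -0.8] gap0.181
t6.2 [638.2 -63.6 123.4] [ 3.1414e+00 -1.0000e-04  3.1049e+00] F [ 1.4  0.4 -1.7] gap0.177
```

move_arm --moves '[0, 0, 6, 0, 0.1, 0, 0, 8, 0, 0.1, 0, 0, 8, 0, 0.1, 0, 0, 5, 0, 0.1, 0, 0, 0, 0, 0.1]'

```text
time: 6.8
tcp_pos: [638.1, -63.4, 95.3]
eef_rot: [3.141, -0.0, 3.105]
wrist_force: [3.5, 0.8, -1.8]
finger_gap: 0.184
```

move_arm --moves '[0, 0, 2, 0, 0.1, 0, 0, 2, 0, 0.1, 0, 0, 2, 0, 0.1, 0, 0, 0, 0, 0.1]'

```text
time: 7.2
tcp_pos: [638.4, -63.6, 90.4]
eef_rot: [3.141, 0.001, 3.105]
wrist_force: [2.7, 2.6, -0.6]
finger_gap: 0.175
```

move_arm --moves '[0, 0, 2, 0, 0.1, 0, 0, 0, 0, 0.1, 0, 0, 0, 0, 0.35, 0, 0, 0, 0, 0.35, 0, 0, 0, 0, 0.35]'

```text
time: 7.7
tcp_pos: [637.4, -63.9, 87.7]
eef_rot: [-3.141, -0.002, 3.105]
wrist_force: [0.4, -0.0, 0.0]
finger_gap: 0.348
```

move_arm --moves '[0, 0, -15, 0, 0.4, 0, 0, -30, 0, 0.4, 0, 0, -40, 0, 0.4, 0, 10, -20, 0, 0.4, 10, 40, 0, 0, 0.4]'

```text
time: 8.2
tcp_pos: [633.4, -16.6, 199.8]
eef_rot: [-3.138, 0.01, 3.1]
wrist_force: [0.6, 0.3, 0.3]
finger_gap: 0.4
```

move_arm --moves '[40, 40, 0, 0, 0.4, 40, 40, 0, 0, 0.4, 40, 40, 0, 0, 0.4, 30, 40, 0, 0, 0.4, 20, 40, 0, 0, 0.4]'

```text
time: 8.7
tcp_pos: [479.0, 179.5, 194.4]
eef_rot: [-3.142, 0.001, 3.105]
wrist_force: [1.2, 0.4, 0.4]
finger_gap: 0.397
```

Run:
```python
from h import *
s=st(); im2=vision.snapshot("top")[:,:,::-1];im=vision.snapshot("scene")[:,:,::-1];s=st()
cv2.imwrite("pics/g.png",np.hstack([crop(im,180,165,90,110,4.4),crop(im2,245,115,90,110,4.4)]))
go(404,254.8,170)
for z in(60,118): print(pr("scene",[637.9,-63.2,z]))
```

```text
t8.7 [479.  179.5 194.4] [-3.1415e+00  6.0000e-04  3.1045e+00] F [1.2 0.4 0.4] gap0.397
t8.8 [478.4 182.1 194.4] [ 3.1402 -0.      3.1105] F [ 0.3 -1.1  0. ] gap0.401
tool shift [76.7 70.3 24.5]
(np.float64(228.7830588327435), np.float64(233.0507131398447))
(np.float64(227.99787468899396), np.float64(213.5684152279467))
```

View pics/g.png

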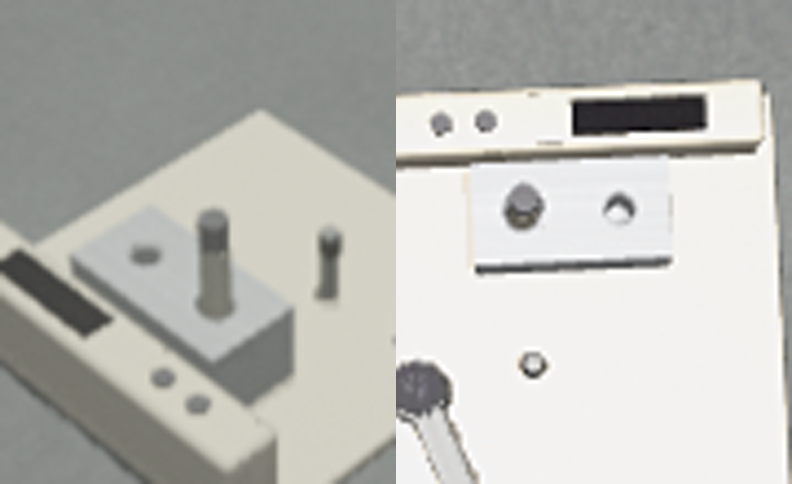

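The wide tube is seated: its cap top is at (228.4,213.9), against (228.0,213.6) predicted for fully down. On to the slim tube.

move_arm --moves '[26, 24, 5, 0, 0.4, 26, 24, 5, 0, 0.4, 25, 22, 10, 0, 0.4, 0, 0, 5, 0, 0.4, 0, 0, 0, 0, 0.4]'

```text
time: 9.3
tcp_pos: [406.4, 250.7, 168.3]
eef_rot: [-3.141, -0.0, 3.106]
wrist_force: [-0.2, 0.2, -0.4]
finger_gap: 0.399
```

Run:
```python
from h import *
s=st(); im2=vision.snapshot("top");s=st()
go(404,254.8,80)
```

```text
t9.3 [406.4 250.7 168.3] [-3.1407e+00 -2.0000e-04  3.1059e+00] F [-0.2  0.2 -0.4] gap0.399
t9.3 [407.3 250.5 168.9] [-3.1412e+00  8.0000e-04  3.1047e+00] F [0.8 0.1 0.2] gap0.401
tool shift [ 3.5  4.2 88.9]
```

move_arm --moves '[3, 4, 16, 0, 0.4, 0, 0, 30, 0, 0.4, 0, 0, 26, 0, 0.4, 0, 0, 16, 0, 0.4, 0, 0, 0, 0, 0.4]'

```text
time: 9.85
tcp_pos: [403.2, 253.7, 78.8]
eef_rot: [-3.14, -0.004, 3.103]
wrist_force: [-1.0, -0.1, -0.3]
finger_gap: 0.399
```

move_arm --moves '[0, 0, 0, 0, 0.2, 0, 0, 0, 0, 0.08, 0, 0, 0, 0, 0.08, 0, 0, 0, 0, 0.08, 0, 0, 0, 0, 0.08]'

```text
time: 10.35
tcp_pos: [404.8, 255.4, 81.7]
eef_rot: [3.141, 0.003, 3.105]
wrist_force: [0.2, -0.8, 5.3]
finger_gap: 0.143
```

Run:
```python
from h import *
for i in range(3): s=st(); im2=vision.snapshot("top")
```

```text
t10.3 [404.8 255.4  81.7] [3.1410e+00 2.8000e-03 3.1051e+00] F [ 0.2 -0.8  5.3] gap0.143
t10.4 [404.8 255.5  81.7] [3.1410e+00 2.7000e-03 3.1051e+00] F [ 0.4 -1.2  5.9] gap0.144
t10.4 [404.9 255.5  81.7] [3.1410e+00 2.8000e-03 3.1051e+00] F [-0.  -0.8  6.2] gap0.146
```

move_arm --moves '[0, 0, -10, 0, 0.08, 0, 0, -25, 0, 0.08, 0, 0, -35, 0, 0.08, 0, 0, -40, 0, 0.08, 0, 0, -30, 0, 0.08]'

```text
time: 11.0
tcp_pos: [403.7, 255.4, 223.2]
eef_rot: [3.141, 0.002, 3.105]
wrist_force: [0.4, -0.5, 0.2]
finger_gap: 0.144
```

move_arm --moves '[-10, -18, 0, 0, 0.08, -25, -38, 0, 0, 0.08, -25, -38, 0, 0, 0.08, -25, -38, 0, 0, 0.08, -25, -38, 0, 0, 0.08]'

```text
time: 11.5
tcp_pos: [507.6, 79.8, 220.8]
eef_rot: [3.141, -0.0, 3.105]
wrist_force: [0.9, 0.4, -0.7]
finger_gap: 0.142
```

move_arm --moves '[-25, -40, 0, 0, 0.08, -25, -40, 0, 0, 0.08, -20, -38, 0, 0, 0.08, -20, -38, 0, 0, 0.08, -10, -18, 0, 0, 0.08]'

```text
time: 12.0
tcp_pos: [601.5, -99.5, 220.6]
eef_rot: [-3.141, -0.0, 3.102]
wrist_force: [-0.2, 0.8, -0.8]
finger_gap: 0.143
```

move_arm --moves '[0, 0, 0, 0, 0.08, 0, 0, 0, 0, 0.08]'

```text
time: 12.2
tcp_pos: [600.4, -95.9, 220.3]
eef_rot: [3.141, -0.001, 3.104]
wrist_force: [-0.4, 0.6, -0.1]
finger_gap: 0.143
```

Run:
```python
from h import *
for i in range(3): s=st(); im2=vision.snapshot("top")
go(639.5,-116.9,145)
```

```text
t12.2 [600.4 -95.9 220.3] [ 3.1407e+00 -1.0000e-03  3.1044e+00] F [-0.4  0.6 -0.1] gap0.143
t12.2 [600.3 -95.3 220.3] [ 3.1407e+00 -9.0000e-04  3.1054e+00] F [-0.2 -0.4 -1. ] gap0.146
t12.3 [600.4 -95.  220.4] [ 3.141e+00 -6.000e-04  3.106e+00] F [0.2 0.3 0.3] gap0.141
tool shift [-39.9 -20.6  75.5]
```

move_arm --moves '[-20, -11, 0, 0, 0.08, -20, -10, 5, 0, 0.08, 0, 0, 25, 0, 0.08, 0, 0, 30, 0, 0.08, 0, 0, 15, 0, 0.08]'

```text
time: 12.85
tcp_pos: [638.5, -117.0, 142.6]
eef_rot: [3.14, -0.004, 3.106]
wrist_force: [0.4, -0.3, -1.0]
finger_gap: 0.14
```

move_arm --moves '[0, 0, 0, 0, 0.08, 0, 0, 0, 0, 0.08]'

```text
time: 13.05
tcp_pos: [640.4, -118.3, 146.4]
eef_rot: [-3.141, 0.001, 3.105]
wrist_force: [-0.4, -0.3, 0.5]
finger_gap: 0.139
```

Run:
```python
from h import *
for i in range(2): s=st(); im2=vision.snapshot("top")
im=vision.snapshot("scene")[:,:,::-1]
s=st(); go(639.5,-116.9,140)
cv2.imwrite("pics/i.png",crop(im,170,165,90,90,6))
print([pr("scene",[639.5,-116.9,z]) for z in(60,70,76)], "tcp->foot",[pr("scene",s['tcp_pos']-[0,0,70])])
```

```text
t13.1 [ 640.4 -118.3  146.4] [-3.1413e+00  9.0000e-04  3.1055e+00] F [-0.4 -0.3  0.5] gap0.139
t13.1 [ 641.  -118.7  147.3] [-3.1407e+00  2.6000e-03  3.1053e+00] F [-0.2 -0.  -0.3] gap0.148
t13.2 [ 641.2 -119.   147.6] [-3.1404  0.0033  3.1051] F [-0.2 -0.5 -0.8] gap0.143
tool shift [1.8 2.  7.6]
[(np.float64(212.75911477548306), np.float64(221.50943842796846)), (np.float64(212.52784639602064), np.float64(218.26947073206546)), (np.float64(212.38764296634412), np.float64(216.30528270055535))] tcp->foot [(np.float64(211.18320175050604), np.float64(215.66663519480295))]
```

View pics/i.png

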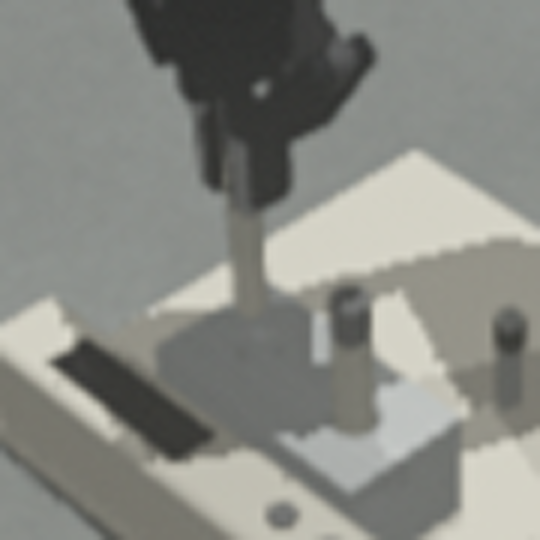

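The slim tube's foot is at (211.7,217.7) and its pocket at (212.6,221.6) in the scene view, so it needs a 1–2 mm correction.

move_arm --moves '[1, 1.5, 6, 0, 0.08, 0, 0, 0, 0, 0.08, 0, 0, 0, 0, 0.08, 0, 0, 0, 0, 0.08, 0, 0, 0, 0, 0.08]'

```text
time: 13.7
tcp_pos: [639.2, -117.3, 139.6]
eef_rot: [-3.142, 0.0, 3.105]
wrist_force: [-0.0, 0.2, 0.3]
finger_gap: 0.141
```

Run:
```python
from h import *
for i in range(5): s=st(); im2=vision.snapshot("top")
```

```text
t13.7 [ 639.2 -117.3  139.6] [-3.1415e+00  3.0000e-04  3.1048e+00] F [-0.   0.2  0.3] gap0.141
t13.8 [ 639.2 -117.3  139.5] [-3.1415e+00  2.0000e-04  3.1048e+00] F [-0.3 -0.5 -1.2] gap0.138
t13.8 [ 639.2 -117.3  139.5] [-3.1415e+00  2.0000e-04  3.1048e+00] F [-0.1 -0.5 -0.4] gap0.147
t13.8 [ 639.2 -117.3  139.5] [-3.1416e+00  1.0000e-04  3.1048e+00] F [ 0.2  0.  -0.1] gap0.144
t13.9 [ 639.2 -117.2  139.4] [-3.1416  0.      3.1049] F [ 0.6  0.6 -0.3] gap0.142
```

Settled on target. Lowering gently.

move_arm --moves '[0, 0, 4, 0, 0.08, 0, 0, 5, 0, 0.08, 0, 0, 4, 0, 0.08, 0, 0, 3, 0, 0.08, 0, 0, 0, 0, 0.08]'

```text
time: 14.45
tcp_pos: [639.4, -117.0, 122.9]
eef_rot: [3.141, 0.001, 3.105]
wrist_force: [2.8, 0.5, -2.1]
finger_gap: 0.141
```

move_arm --moves '[0, 0, 0, 0, 0.08, 0, 0, 0, 0, 0.08]'

```text
time: 14.65
tcp_pos: [639.3, -117.1, 123.3]
eef_rot: [3.141, 0.0, 3.105]
wrist_force: [2.8, 0.7, -1.3]
finger_gap: 0.144
```

move_arm --moves '[-0.6, 0, 5, 0, 0.08, 0, 0, 7, 0, 0.08, 0, 0, 7, 0, 0.08, 0, 0, 6, 0, 0.08, 0, 0, 0, 0, 0.08]'

```text
time: 15.15
tcp_pos: [639.6, -117.1, 97.1]
eef_rot: [3.141, -0.0, 3.105]
wrist_force: [4.2, 0.7, -2.6]
finger_gap: 0.139
```

move_arm --moves '[0, 0, 3, 0, 0.08, 0, 0, 3, 0, 0.08, 0, 0, 0, 0, 0.08, 0, 0, 0, 0, 0.08]'

```text
time: 15.55
tcp_pos: [639.7, -117.1, 92.1]
eef_rot: [3.141, -0.0, 3.105]
wrist_force: [3.2, 1.6, -2.0]
finger_gap: 0.143
```

move_arm --moves '[0, 0, 3, 0, 0.08, 0, 0, 0, 0, 0.08, 0, 0, 0, 0, 0.32, 0, 0, 0, 0, 0.32, 0, 0, 0, 0, 0.32]'

```text
time: 16.05
tcp_pos: [639.1, -117.2, 88.9]
eef_rot: [3.141, -0.002, 3.105]
wrist_force: [-0.2, 0.5, -0.3]
finger_gap: 0.323
```

move_arm --moves '[0, 0, -15, 0, 0.35, 0, 0, -30, 0, 0.35, 0, 0, -40, 0, 0.4, 10, 5, -10, 0, 0.4, 40, 15, 0, 0, 0.4]'

```text
time: 16.55
tcp_pos: [593.9, -97.3, 189.3]
eef_rot: [-3.138, 0.009, 3.104]
wrist_force: [-0.5, 0.0, 0.2]
finger_gap: 0.401
```

move_arm --moves '[45, 18, 0, 0, 0.4, 45, 18, 0, 0, 0.4, 40, 15, 0, 0, 0.4, 0, 0, 0, 8.5, 0.4, 0, 0, 0, 8.5, 0.4]'

```text
time: 17.05
tcp_pos: [461.3, -39.1, 185.3]
eef_rot: [-3.141, 0.001, 2.803]
wrist_force: [0.8, -0.8, 0.5]
finger_gap: 0.406
```

move_arm --moves '[0, 0, 0, 8.5, 0.4, 0, 0, 0, 8.5, 0.4, 0, 0, 0, 8.5, 0.4, 0, 0, 0, 8.5, 0.4, 0, 0, 0, 8.5, 0.4]'

```text
time: 17.55
tcp_pos: [462.7, -39.8, 185.6]
eef_rot: [3.141, 0.001, 2.06]
wrist_force: [0.2, 0.8, -0.4]
finger_gap: 0.398
```

move_arm --moves '[0, 0, 0, 5.7, 0.4, 0, 0, 0, 0, 0.4, 0, 0, 0, 0, 0.4]'

```text
time: 17.85
tcp_pos: [462.6, -39.8, 185.1]
eef_rot: [3.141, 0.001, 1.969]
wrist_force: [0.2, -1.0, 0.8]
finger_gap: 0.396
```

Run:
```python
from h import *
s=st(); im2=vision.snapshot("top")[:,:,::-1];im=vision.snapshot("scene")[:,:,::-1];s=st()
cv2.imwrite("pics/g2.png",np.hstack([crop(im,175,150,140,120,2.8),crop(im2,215,125,140,120,2.8)]))
go(449,-41.6,150)
for X in([639.5,-116.9,118],[449,-41.7,118]): print(pr("scene",X),pr("top",X))
```

```text
t17.9 [462.6 -39.8 185.1] [3.1410e+00 7.0000e-04 1.9694e+00] F [ 0.2 -1.   0.8] gap0.396
t17.9 [462.6 -39.7 184.8] [3.1413e+00 4.0000e-04 1.9686e+00] F [-0.2 -0.3  0.5] gap0.402
tool shift [  3.5 -13.2  34.8]
(np.float64(211.37475511281775), np.float64(202.1151719183279)) (np.float64(296.78039220019605), np.float64(158.51311211038873))
(np.float64(294.8548704236776), np.float64(181.5313043739372)) (np.float64(265.64492071004287), np.float64(241.22154779786473))
```

View pics/g2.png

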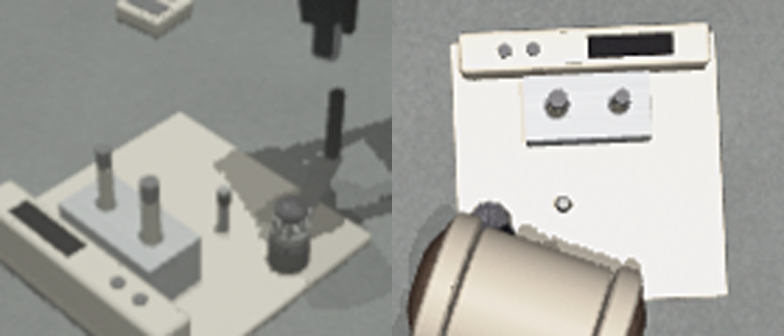

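Both tubes stand equally seated: the slim cap is at (211.8,203.2), against (211.4,202.1) predicted. The handle top at (295,182.5) matches my estimate. I'm going down over the handle.

move_arm --moves '[3.5, -13, 20, 0, 0.45, 0, 0, 15, 0, 0.45, 0, 0, 0, 0, 0.45, 0, 0, 0, 0, 0.45, 0, 0, 0, 0, 0.45]'

```text
time: 18.45
tcp_pos: [450.0, -41.7, 150.5]
eef_rot: [3.14, 0.001, 1.967]
wrist_force: [-0.7, -1.2, -0.2]
finger_gap: 0.449
```

move_arm --moves '[0, 0, 12, 0, 0.45, 0, 0, 15, 0, 0.45, 0, 0, 15, 0, 0.45, 0, 0, 14, 0, 0.45, 0, 0, 0, 0, 0.45]'

```text
time: 18.95
tcp_pos: [447.5, -40.8, 91.3]
eef_rot: [-3.138, -0.003, 1.967]
wrist_force: [0.2, -0.1, 0.1]
finger_gap: 0.454
```

move_arm --moves '[0, 0, 0, 0, 0.25, 0, 0, 0, 0, 0.05, 0, 0, 0, 0, 0.05, 0, 0, 0, 0, 0.05, 0, 0, 0, 0, 0.05]' --force 60

```text
time: 19.45
tcp_pos: [451.8, -40.7, 94.2]
eef_rot: [3.134, 0.002, 1.966]
wrist_force: [11.4, 5.1, -10.3]
finger_gap: 0.148
```

Run:
```python
from h import *
for i in range(3): s=st(); im2=vision.snapshot("top")
```

```text
t19.4 [451.8 -40.7  94.2] [3.1344e+00 1.6000e-03 1.9661e+00] F [ 11.4   5.1 -10.3] gap0.148
t19.5 [451.8 -40.7  94.2] [3.1344e+00 1.6000e-03 1.9661e+00] F [ 12.1   5.8 -10.5] gap0.147
t19.6 [451.8 -40.7  94.2] [3.1344e+00 1.6000e-03 1.9661e+00] F [12.2  5.  -9. ] gap0.145
```

The handle is gripped (gap 0.147), with a 3 mm radial preload that I'll relax. Now I'm swinging along the arc, testing the first small steps.

move_arm --moves '[0, 2.5, 0, 0, 0.05, -12, 0.7, 0, -6.9, 0.05, -12, 0.7, 0, -6.9, 0.05, 0, 0, 0, 0, 0.05, 0, 0, 0, 0, 0.05]'

```text
time: 20.1
tcp_pos: [463.3, -60.9, 94.1]
eef_rot: [3.141, -0.001, 2.204]
wrist_force: [-2.3, 3.5, 4.9]
finger_gap: 0.147
```

```bash
cat >> h.py <<'E'
def gate():
    s=st(); d=s['tcp_pos'][:2]-np.array([543,-2.7]); print("r %.1f gate %.1f deg"%(np.hypot(*d),np.degrees(np.arctan2(d[1],d[0]))+157.3), "yaw rel %.1f"%(np.degrees(s['eef_rot'][2])-112.7))
    R=np.array([np.cos(s['eef_rot'][2]),np.sin(s['eef_rot'][2])]);F=s['wrist_force'][:2]; print("F toolx %.1f tooly %.1f"%(F@R, F@[R[1],-R[0]]))
E
python3 - <<'E'
from h import *
gate(); im2=vision.snapshot("top"); gate()
E
```

```text
t20.1 [463.3 -60.9  94.1] [ 3.1413e+00 -6.0000e-04  2.2045e+00] F [-2.3  3.5  4.9] gap0.147
r 98.7 gate 13.4 deg yaw rel 13.6
F toolx 4.2 tooly 0.2
t20.1 [463.3 -60.9  94.1] [ 3.1412e+00 -2.0000e-04  2.2051e+00] F [-2.7  4.   5.2] gap0.144
r 98.7 gate 13.4 deg yaw rel 13.6
F toolx 4.8 tooly 0.2
```

move_arm --moves '[-12, 0.7, 0, -6.9, 0.05, -12, 0.7, 0, -6.9, 0.05, -12, 0.7, 0, -6.9, 0.05, -12, 0.7, 0, -6.9, 0.05, 0, 0, 0, 0, 0.05]'

```text
time: 20.65
tcp_pos: [500.1, -91.8, 94.0]
eef_rot: [-3.142, -0.001, 2.689]
wrist_force: [-5.6, 3.8, 8.7]
finger_gap: 0.143
```

Run:
```python
from h import *
gate(); im2=vision.snapshot("top"); gate()
```

```text
t20.6 [500.1 -91.8  94. ] [-3.1415e+00 -8.0000e-04  2.6892e+00] F [-5.6  3.8  8.7] gap0.143
r 98.9 gate 41.6 deg yaw rel 41.4
F toolx 6.7 tooly 1.0
t20.7 [499.7 -91.7  94.1] [-3.1412e+00 -9.0000e-04  2.6870e+00] F [-5.8  3.9  7.1] gap0.143
r 99.0 gate 41.4 deg yaw rel 41.3
F toolx 7.0 tooly 0.9
```

move_arm --moves '[-12, 0.7, 0, -6.9, 0.05, -12, 0.7, 0, -6.9, 0.05, -12, 0.7, 0, -6.9, 0.05, -7, 0.3, 0, -4, 0.05, 0, 0, 0, 0, 0.05]'

```text
time: 21.2
tcp_pos: [541.0, -102.1, 94.1]
eef_rot: [-3.141, -0.002, 3.12]
wrist_force: [-7.3, 1.2, 7.6]
finger_gap: 0.146
```

Run:
```python
from h import *
gate(); im2=vision.snapshot("top"); gate()
```

```text
t21.2 [ 541.  -102.1   94.1] [-3.1406e+00 -1.9000e-03  3.1196e+00] F [-7.3  1.2  7.6] gap0.146
r 99.4 gate 66.2 deg yaw rel 66.0
F toolx 7.3 tooly 1.0
t21.2 [ 540.8 -102.    94.1] [-3.1405e+00 -1.9000e-03  3.1183e+00] F [-7.   1.6  7.4] gap0.144
r 99.4 gate 66.0 deg yaw rel 66.0
F toolx 7.0 tooly 1.4
```

move_arm --moves '[-3, 0.1, 0, -1.7, 0.05, -2, 0, 0, -1, 0.05, 0, 0, 0, 0, 0.05, 0, 0, 0, 0, 0.05]'

```text
time: 21.65
tcp_pos: [545.3, -102.1, 94.1]
eef_rot: [-3.14, -0.002, -3.118]
wrist_force: [-7.2, 0.6, 6.8]
finger_gap: 0.145
```

Run:
```python
from h import *
gate(); im2=vision.snapshot("top"); gate()
```

```text
t21.6 [ 545.3 -102.1   94.1] [-3.1404e+00 -2.3000e-03 -3.1182e+00] F [-7.2  0.6  6.8] gap0.145
r 99.4 gate 68.7 deg yaw rel -291.4
F toolx 7.2 tooly 0.8
t21.7 [ 545.3 -102.1   94.1] [-3.1404e+00 -2.3000e-03 -3.1183e+00] F [-6.8  0.2  8. ] gap0.145
r 99.4 gate 68.6 deg yaw rel -291.4
F toolx 6.8 tooly 0.3
```

move_arm --moves '[-2, 0, 0, 0, 0.05, 0, 0, 0, 0, 0.05, 0, 0, 0, 0, 0.05]'

```text
time: 22.0
tcp_pos: [546.9, -102.0, 94.1]
eef_rot: [-3.14, -0.003, -3.118]
wrist_force: [-10.0, 0.6, 8.5]
finger_gap: 0.15
```

Run:
```python
from h import *
gate(); im2=vision.snapshot("top"); gate()
```

```text
t22.0 [ 546.9 -102.    94.1] [-3.1403 -0.0034 -3.1177] F [-10.    0.6   8.5] gap0.150
r 99.4 gate 69.6 deg yaw rel -291.3
F toolx 10.0 tooly 0.9
t22.1 [ 546.9 -102.    94.1] [-3.1404 -0.0034 -3.1178] F [-9.2  0.3  8.4] gap0.147
r 99.4 gate 69.6 deg yaw rel -291.3
F toolx 9.2 tooly 0.6
```

Near the stop. I'm pushing a bit further until the force clearly rises.

move_arm --moves '[-2, 0, 0, 0, 0.05, 0, 0, 0, 0, 0.05, 0, 0, 0, 0, 0.05]'

```text
time: 22.35
tcp_pos: [547.1, -102.0, 94.0]
eef_rot: [-3.141, -0.008, -3.117]
wrist_force: [-17.1, -0.6, 14.1]
finger_gap: 0.144
```

move_arm --moves '[-2, 0, 0, 0, 0.05, 0, 0, 0, 0, 0.05, 0, 0, 0, 0, 0.05]'

```text
time: 22.65
tcp_pos: [547.4, -102.0, 93.9]
eef_rot: [-3.141, -0.013, -3.117]
wrist_force: [-24.7, -0.7, 19.5]
finger_gap: 0.143
```

Run:
```python
from h import *
gate(); im2=vision.snapshot("top")[:,:,::-1];im=vision.snapshot("scene")[:,:,::-1]; gate()
cv2.imwrite("pics/z.png",np.hstack([crop(im,175,150,140,120,2.8),crop(im2,215,125,140,120,2.8)]))
```

```text
t22.6 [ 547.4 -102.    93.9] [-3.1409 -0.0128 -3.1169] F [-24.7  -0.7  19.5] gap0.143
r 99.4 gate 69.8 deg yaw rel -291.3
F toolx 24.7 tooly -0.1
t22.8 [ 547.4 -102.    93.9] [-3.1409 -0.0127 -3.1169] F [-24.5  -1.1  20.2] gap0.147
r 99.4 gate 69.8 deg yaw rel -291.3
F toolx 24.5 tooly -0.5
```

View pics/z.png

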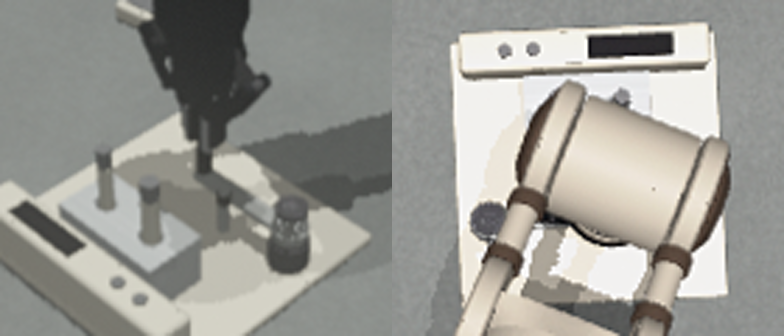

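Against the stop: the handle stalled at x≈547 while the force climbed 10→17→25 N. The arm lies beside the pillar, and the fingers hold the handle at (248,207) in the scene view. Both tubes are still seated. Handing in.

Run:
```python
from h import *
print(robot.close_job()); st()
```

```text
the job is handed in; nothing more can be done
None
the job is handed in; nothing more can be done
```

I moved both tubes into their pockets, then swung the gate to its stop and was still gripping it when I handed the job in, after about 23 s on the robot clock.

- **Wide tube:** it is in the wide pocket. Its cap top appeared within half a pixel of the fully seated position.
- **Slim tube:** it is in the slim pocket. Its cap top appeared about 1 pixel from the fully seated position, roughly 3 mm of height at that scale, so this check is slightly less exact. I lowered it to the seated height before letting go.
- **Gate:** I gripped the black handle with 60 N and swung it round until it stalled. The last two 2 mm pushes moved it only about 0.5 mm while the force rose from 10 to 17 to 25 N. The angle worked out at 69.8°, against 68.75° (1.2 rad) for the stop, which is within the few millimetres of error in my pivot estimate.
- **Rest of the bench:** I touched nothing else on purpose. I didn't look at the rack area again after lifting the slim tube. The highest force I read was about 32 N at the wrist, holding the gate against its stop.

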